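# Load the casting flasks onto the kiln tray in their order

## Task

The plaster in the four casting flasks has set: lift each flask straight off its rubber base on the wooden board and stand it, the same way up, flat on the floor of the steel kiln tray, one in the middle of each bay. The flasks are unmarked and the casting sheet goes by their places, so keep the row in the same left-to-right order on the tray as it stands on the board at the start. The bases stay on the board. Do not drop a flask or tip one over.

Things in the scene. Friction and masses are not known exactly. Their poses are not given: they have to be found in the camera images.
- board: Wooden moulding board, fixed: 105 mm deep (x), 420 mm long (y), top 16 mm above the bench. Four black rubber bases stand on it in a row at y = +126, +42, -42, -126 mm from its origin (x = 0), a flask on each; a small plaster knife and brush lie at its +y end. Origin on the bench below the row's middle; +y runs along the row to the robot's left.
- tray: Stainless kiln tray, fixed: 104 mm deep (x), 344 mm long (y), wire handles at the ends. Floor top 6 mm, rim 14 mm above the bench; three ribs (3 mm thick, tops at 12 mm) make four bays, 80 mm (y) by 100 mm (x), centred at y = +126, +42, -42, -126 mm from its origin (x = 0). Origin on the bench below its middle; +y to the robot's left.
- flask_a_center (a point): Centre (half-way up) of the small casting flask: a plain upright steel cylinder filled with set white plaster, 44 mm in diameter, 60 mm tall, z up along its axis. It starts on its own rubber base, underside 26 mm above the bench. Loose, 0.15 to 0.65 kg. Neighbours stand close on both sides: grip it with the fingers fore and aft of the row.
- flask_b_center (a point): Centre (half-way up) of the medium-tall casting flask: a plain upright steel cylinder filled with set white plaster, 50 mm in diameter, 70 mm tall, z up along its axis. It starts on its own rubber base, underside 26 mm above the bench. Loose, 0.15 to 0.65 kg. Neighbours stand close on both sides: grip it with the fingers fore and aft of the row.
- flask_c_center (a point): Centre (half-way up) of the medium-wide casting flask: a plain upright steel cylinder filled with set white plaster, 56 mm in diameter, 64 mm tall, z up along its axis. It starts on its own rubber base, underside 26 mm above the bench. Loose, 0.15 to 0.65 kg. Neighbours stand close on both sides: grip it with the fingers fore and aft of the row.
- flask_d_center (a point): Centre (half-way up) of the large casting flask: a plain upright steel cylinder filled with set white plaster, 62 mm in diameter, 78 mm tall, z up along its axis. It starts on its own rubber base, underside 26 mm above the bench. Loose, 0.15 to 0.65 kg. Neighbours stand close on both sides: grip it with the fingers fore and aft of the row.
- base_a: The black round rubber sprue base on which the small flask (44 x 60 mm) starts: 60 mm across, seat 10 mm and thin raised rim 15 mm above the board (26 and 31 mm above the bench), rim 49 mm across inside. Fixed to the board; it marks the flask's starting place. Origin at the centre of its underside; axes as the board's.
- base_b: The black round rubber sprue base on which the medium-tall flask (50 x 70 mm) starts: 66 mm across, seat 10 mm and thin raised rim 15 mm above the board (26 and 31 mm above the bench), rim 55 mm across inside. Fixed to the board; it marks the flask's starting place. Origin at the centre of its underside; axes as the board's.
- base_c: The black round rubber sprue base on which the medium-wide flask (56 x 64 mm) starts: 72 mm across, seat 10 mm and thin raised rim 15 mm above the board (26 and 31 mm above the bench), rim 61 mm across inside. Fixed to the board; it marks the flask's starting place. Origin at the centre of its underside; axes as the board's.
- base_d: The black round rubber sprue base on which the large flask (62 x 78 mm) starts: 78 mm across, seat 10 mm and thin raised rim 15 mm above the board (26 and 31 mm above the bench), rim 67 mm across inside. Fixed to the board; it marks the flask's starting place. Origin at the centre of its underside; axes as the board's.
Things that resemble listed ones, but are neither listed nor needed, are in the scene too. Leave any purple or yellow look-alike of the part that bears flask_a_center alone.

How it is judged:
At the end, for the whole second after the job is handed in: All four flasks stand upright (within 0.08 rad) and at rest on the tray's floor (height within 4 mm), each within 15 mm along and across the tray of the centre of one bay, and this bay has the same number, counted from the left, as the rubber base the flask started on (angle between each of flask_a_center, flask_b_center, flask_c_center, flask_d_center's own z axis and vertical below 0.08 rad and linear speed of each of flask_a, flask_b, flask_c, flask_d below 0.02 m/s and x of flask_a_center in the frame of tray between -0.015 and 0.015 m and z of flask_a_center in the frame of tray between 0.032 and 0.04 m and ((y of base_a in the frame of board between 0.106 and 0.146 m and y of flask_a_center in the frame of tray between 0.111 and 0.141 m) or (y of base_a in the frame of board between 0.022 and 0.062 m and y of flask_a_center in the frame of tray between 0.027 and 0.057 m) or (y of base_a in the frame of board between -0.062 and -0.022 m and y of flask_a_center in the frame of tray between -0.057 and -0.027 m) or (y of base_a in the frame of board between -0.146 and -0.106 m and y of flask_a_center in the frame of tray between -0.141 and -0.111 m)) and x of flask_b_center in the frame of tray between -0.015 and 0.015 m and z of flask_b_center in the frame of tray between 0.037 and 0.045 m and ((y of base_b in the frame of board between 0.106 and 0.146 m and y of flask_b_center in the frame of tray between 0.111 and 0.141 m) or (y of base_b in the frame of board between 0.022 and 0.062 m and y of flask_b_center in the frame of tray between 0.027 and 0.057 m) or (y of base_b in the frame of board between -0.062 and -0.022 m and y of flask_b_center in the frame of tray between -0.057 and -0.027 m) or (y of base_b in the frame of board between -0.146 and -0.106 m and y of flask_b_center in the frame of tray between -0.141 and -0.111 m)) and x of flask_c_center in the frame of tray between -0.015 and 0.015 m and z of flask_c_center in the frame of tray between 0.034 and 0.042 m and ((y of base_c in the frame of board between 0.106 and 0.146 m and y of flask_c_center in the frame of tray between 0.111 and 0.141 m) or (y of base_c in the frame of board between 0.022 and 0.062 m and y of flask_c_center in the frame of tray between 0.027 and 0.057 m) or (y of base_c in the frame of board between -0.062 and -0.022 m and y of flask_c_center in the frame of tray between -0.057 and -0.027 m) or (y of base_c in the frame of board between -0.146 and -0.106 m and y of flask_c_center in the frame of tray between -0.141 and -0.111 m)) and x of flask_d_center in the frame of tray between -0.015 and 0.015 m and z of flask_d_center in the frame of tray between 0.041 and 0.049 m and ((y of base_d in the frame of board between 0.106 and 0.146 m and y of flask_d_center in the frame of tray between 0.111 and 0.141 m) or (y of base_d in the frame of board between 0.022 and 0.062 m and y of flask_d_center in the frame of tray between 0.027 and 0.057 m) or (y of base_d in the frame of board between -0.062 and -0.022 m and y of flask_d_center in the frame of tray between -0.057 and -0.027 m) or (y of base_d in the frame of board between -0.146 and -0.106 m and y of flask_d_center in the frame of tray between -0.141 and -0.111 m))); the robot touches nothing.
It fails at once if a flask is tipped over (leans more than 35 degrees) (angle between any of flask_a_center, flask_b_center, flask_c_center, flask_d_center's own z axis and vertical above 0.61 rad).
It fails at once if a flask is dropped or knocked away (moves free of the fingers at over 0.6 m/s, a fall of some 2 cm) ((linear speed of flask_a above 0.6 m/s and contact force between flask_a and the fingers below 0.05 N) or (linear speed of flask_b above 0.6 m/s and contact force between flask_b and the fingers below 0.05 N) or (linear speed of flask_c above 0.6 m/s and contact force between flask_c and the fingers below 0.05 N) or (linear speed of flask_d above 0.6 m/s and contact force between flask_d and the fingers below 0.05 N)).
It also fails if it takes over 99 s, if anything falls off the work surface, if the arm or the gripper's body presses on something with over 40 N, if the wrist force passes 120 N, or if a joint passes its speed limit or range.

## Robot

A 6-joint arm with a two-finger parallel gripper is mounted at the origin on the work surface. World frame = base frame: x ahead of the robot, y to its left, z up, the work surface at z = 0. Lengths are in m, angles in rad, forces in N, time in s.
With the tool pointing down it reaches from about 0.35 to 0.975 m from the base axis. Payload 4.9 kg.
Tool frame: the origin (TCP) lies at the very end of the fingers, on their centre line; the grasp point (between the pads) lies 19 mm behind it; x points along the fingers, y is the direction in which the jaws open and shut, and the axes are right-handed (so a half turn about x gives the same grasp; the last joint's range is limited). The gripper opens to 85 mm and grips with 20 to 120 N. Pads are 22 mm wide; open, the fingers measure 114 mm over their backs; the gripper's body (76 mm by 85 mm) begins 54 mm behind the grasp point. The pads swing forward as they close: fully open they stand 13 mm farther back than shut.
Start: joints at [-1.418, 0.053, 1.613, -0, 1.476, -0.119], TCP at [0.168, -0.602, 0.231] pointing down, gripper open.
Joint ranges: [-3.01, 3.01], [-1.01, 2.22], [0.06, 2.58], [-1.02, 4.17], [0.09, 2.62], [-3.14, 3.14]. Speed limits (rad/s): [2.57, 2.57, 3.14, 3.14, 3.14, 3.14].

## Interface

Orientations are given as a rotation vector (axis times angle).
In Python, from station import ctrl, get_image, calibration, finish_job, search_frame, cut_out, mark_of gives the robot as it stands. The module is installed in compiled form; this text tells all that it offers.
- The arm moves only by the tool arm_command, never from a script. Its argument "plan" is a list that holds one entry, the list of rows, each a list of 7 numbers: the shift along the tool's x, y, z in m, then the turn, a rotation vector about the tool's x, y, z in degrees, then the finger opening in m, from 0 to 0.0854. A call has 1 to 20 rows; each row shifts and turns the pose as measured when the row begins, along the tool's axes as they then stand; what a row does not reach is not made up. A row lasts 1/12 s, in which the tool goes at most 41.7 mm and 7.16 degrees, less where a joint would pass 70% of its speed; a pose out of reach is approached as far as the arm can. A call with a gripper value outside its range is refused whole. The fingers move at their own pace and stop on an object; "squeeze" is the grip in N (left out, the last holds). Time passes only in rows, so rows that do not move let the fingers close. It gives the time, the measured TCP pose, the force and the opening at its end, in the units of the state.
- ctrl.get_obs(): the state, without advancing time (a new reading comes with each control period).
- get_image(name): name is "scene" or "top" or "wrist"; returns the picture (480x640x3 uint8, red, green, blue); there is no depth.
- calibration(name): a dict with "fx", "fy", "cx", "cy" (pixels), "k1" (the pictures are not rectified: a ray, as slopes to the right and down, at radius r is drawn at 1 + k1 r^2 times it, then the intrinsics apply), "cam_to_world" (4x4, takes a point from camera to world coordinates); the wrist camera has in their place "hand_eye" (4x4, takes a point from camera to tool coordinates, whose origin is the TCP and whose axes are the tool frame's). Camera axes: x right, y down, z forward; pixel columns grow to the right and rows downward; lengths in m; the calibration is good to about 2 mm. A picture is of the moment at which its call begins: read the wrist's pose just before it. calibration takes no time and is no camera call.
- finish_job(): hands the job in, once; it reports no verdict.
Trained networks look in the newest picture that a camera, given by its name, has taken for a name from the list of things; names that differ only in an ending like _2 or _b are one class to them, and where a whole thing is asked for, a point or a joint stands for the part that bears it (a point fixed in the world has none). Each returns a list of dicts, best first, with "conf" (0 to 1); they miss things now and then, are a little off and sometimes report something else, mostly with a low value. They report only what shows in the picture. A call takes as long as a camera call. They do not tell look-alikes from the thing itself.
- search_frame(camera, thing): "at" ([x, y, z] in m, in the coordinates of the camera as it stood for that picture, good to about 4 mm: the middle of the surface that is visible of it).
- cut_out(camera, thing): "mask" (480x640 bool, what is visible of it).
- mark_of(camera, thing): "at" ([x, y, z] in m, in the coordinates of the camera as it stood for that picture, good to about 4 mm: a listed point, or the origin of a listed thing).
The state is a dict: "t": time; "q": joint angles; "dq": joint speeds; "effort": joint torques, N m; "tool_pos": TCP position; "tool_rot": TCP orientation; "contact_force": force on the tool from outside, world axes, zero at the start; "wrist_torque": the same for the moment, N m; "opening": finger opening in m.
Only numpy, scipy, OpenCV 4.12 (cv2) and the standard library are available. Lean on these libraries where they do the work, as an engineer would, in place of code of your own. Each camera call takes 0.05 s, during which the arm holds its last target. There are 200 camera calls.

## Working session

There is one attempt and no reset: what is moved stays moved. The work goes in short steps, Python scripts to look and compute and a tool call to move; the robot and the scene stay as the last step left them, time stands still between calls to the robot, and variables do not carry over. Pictures are saved under pics/ and viewed, about 12 in all and at most 16, crops included, and the job is handed in when it is done.

Besides the shell and the picture viewer there is one more tool, called after "Call:" as name([rows], argument=value, ...), one row to a line, values as JSON. arm_command: Moves the arm, as the interface text tells. Its arguments: {"type":"object","properties":{"plan":{"type":"array","items":{"type":"array","items":{"type":"array","items":{"type":"number"}}}},"squeeze":{"type":"number"}},"required":["plan"]}

```bash
mkdir -p pics; cat > h.py <<'E'
import numpy as np, cv2
from scipy.spatial.transform import Rotation as R
from station import *
def T_cam(name):
    c=calibration(name)
    if 'cam_to_world' in c: return np.array(c['cam_to_world'])
    o=ctrl.get_obs(); T=np.eye(4); T[:3,:3]=R.from_rotvec(o['tool_rot']).as_matrix(); T[:3,3]=o['tool_pos']
    return T@np.array(c['hand_eye'])
def w(T,p): return T[:3,:3]@np.array(p)+T[:3,3]
def px(name,T,P):
    c=calibration(name); p=T[:3,:3].T@(np.array(P)-T[:3,3]); s=p[:2]/p[2]; s=s*(1+c['k1']*(s@s))
    return np.round([c['fx']*s[0]+c['cx'],c['fy']*s[1]+c['cy']])
def shot(name,fn):
    T=T_cam(name); im=get_image(name); cv2.imwrite('pics/'+fn,im[:,:,::-1]); return T
E
python3 - <<'E'
from h import *
for n in('scene','top'):
    T=shot(n,n+'0.png'); print(n,T[:3,3].round(3))
    for th in ('board','tray','flask_a_center','flask_b_center','flask_c_center','flask_d_center','base_a'):
        for d in mark_of(n,th)[:6]:
            P=w(T,d['at']); print(th,round(d['conf'],2),P.round(3),px(n,T,P))
o=ctrl.get_obs();print(o['t'],R.from_rotvec(o['tool_rot']).as_matrix().round(3))
E
```

```text
scene [ 0.891 -0.187  0.699]
board 0.63 [0.45  0.043 0.001] [343. 238.]
board 0.47 [0.453 0.004 0.014] [324. 242.]
tray 0.78 [0.659 0.052 0.001] [402. 337.]
tray 0.44 [0.458 0.091 0.016] [370. 228.]
flask_a_center 0.73 [ 0.449 -0.08   0.057] [276. 241.]
flask_a_center 0.72 [ 0.51  -0.188  0.034] [224. 301.]
flask_a_center 0.56 [ 0.338 -0.165  0.03 ] [211. 217.]
flask_b_center 0.58 [0.458 0.168 0.064] [413. 198.]
flask_c_center 0.82 [0.452 0.005 0.06 ] [324. 225.]
flask_c_center 0.23 [0.458 0.175 0.01 ] [411. 217.]
flask_d_center 0.66 [0.455 0.083 0.065] [368. 211.]
base_a 0.66 [0.458 0.091 0.018] [370. 228.]
base_a 0.61 [0.456 0.175 0.012] [411. 215.]
base_a 0.58 [0.449 0.006 0.015] [324. 239.]
base_a 0.56 [ 0.445 -0.082  0.016] [276. 253.]
top [ 0.455 -0.005  0.734]
board 0.61 [ 0.448  0.048 -0.004] [290. 272.]
tray 0.7 [ 0.445 -0.08   0.062] [377. 273.]
tray 0.68 [0.459 0.169 0.065] [201. 265.]
flask_a_center 0.84 [ 0.447 -0.08   0.06 ] [377. 271.]
flask_a_center 0.77 [ 0.511 -0.186  0.034] [446. 227.]
flask_a_center 0.69 [ 0.334 -0.163  0.029] [432. 348.]
flask_b_center 0.56 [0.459 0.171 0.063] [199. 265.]
flask_c_center 0.8 [0.451 0.001 0.059] [319. 269.]
base_a 0.72 [ 0.442 -0.085  0.017] [377. 275.]
base_a 0.6 [0.459 0.166 0.014] [211. 265.]
0.8 [[-0.     0.269 -0.963]
 [-0.    -0.963 -0.269]
 [-1.     0.     0.   ]]
```

View pics/scene0.png

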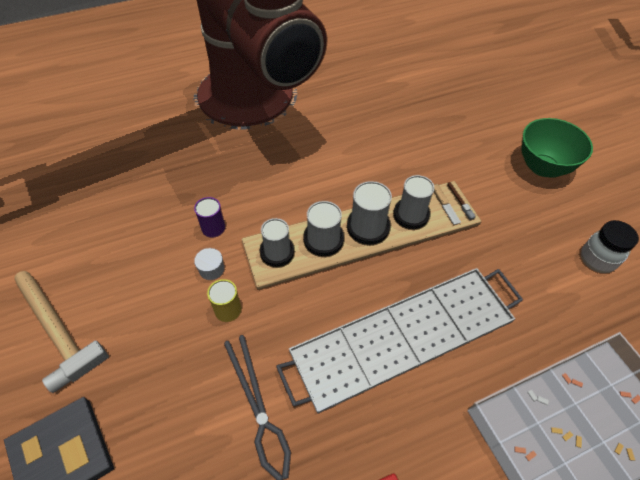

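View pics/top0.png

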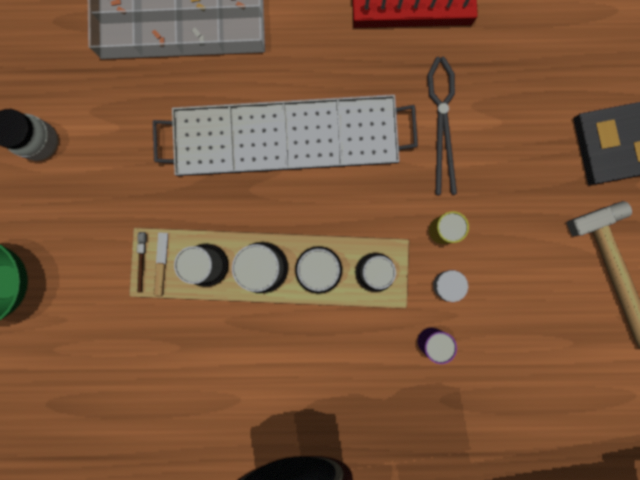

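The scene view shows the four flasks on black bases at (276,241), (324,225), (370,211) and (417,200). The empty tray is at (402,337). In the top view (+y to the left) the left-to-right order is b (200,265), d (259,267), c (318,269), a (378,272).

Candidates for the small flask in the scene view:
- Steel on a base (276,241): chosen.
- Purple (210,217), yellow (224,301) and the short puck (209,263): look-alikes, to be left alone.

Next I measure the discs and the tray precisely.

```bash
cat >> h.py <<'E'
def ray(name,T,uv,z):
    c=calibration(name); d=np.array([(uv[0]-c['cx'])/c['fx'],(uv[1]-c['cy'])/c['fy']]); s=d.copy()
    for _ in range(8): s=d/(1+c['k1']*(s@s))
    v=T[:3,:3]@np.array([s[0],s[1],1]); return T[:3,3]+v*(z-T[2,3])/v[2]
def rect(name,T,mask,z):
    cn=max(cv2.findContours(mask.astype(np.uint8),0,2)[0],key=cv2.contourArea)[:,0]
    P=np.array([ray(name,T,u,z)[:2] for u in cn]); (c,s,a)=cv2.minAreaRect((P*1000).astype(np.float32)); return np.array(c)/1000,s,a
E
python3 - <<'E'
from h import *
T=T_cam('top'); im=get_image('top'); hsv=cv2.cvtColor(im,cv2.COLOR_RGB2HSV)
# flask tops
for n,uv,z in(('b',(197,265),.096),('d',(257,267),.104),('c',(318,269),.090),('a',(378,272),.086)):
    m=((hsv[...,2]>140)&(hsv[...,1]<50)).astype(np.uint8)
    k,l,st,_=cv2.connectedComponentsWithStats(m); i=l[uv[1],uv[0]]
    cn=max(cv2.findContours((l==i).astype(np.uint8),0,2)[0],key=len)[:,0]
    P=np.array([ray('top',T,u,z)[:2] for u in cn])*1000
    print(n,st[i],cv2.minEnclosingCircle(P.astype(np.float32)),cv2.fitEllipse(P.astype(np.float32)))
box=np.zeros(im.shape[:2],bool); box[90:182,170:402]=1
m=(hsv[...,1]<70)&box; m=cv2.morphologyEx(m.astype(np.uint8),cv2.MORPH_CLOSE,np.ones((7,7))); m=cv2.morphologyEx(m,cv2.MORPH_OPEN,np.ones((25,25)))
print('tray thr',rect('top',T,m,.014))
for th,z in(('tray',.012),('board',.016)):
    for d in cut_out('top',th)[:2]: print(th,d['conf'],rect('top',T,d['mask'],z))
# ribs in tray: hand-read ends of the 3 ribs
for a,b in(((229,106),(235,170)),((284,103),(289,168)),((337,100),(341,165))): print(ray('top',T,(np.array(a)+b)/2,.012).round(4))
cv2.imwrite('pics/traycrop.png',cv2.resize(im[85:310,120:430,::-1],None,fx=2.5,fy=2.5,interpolation=2))
E
```

```text
b [174 246  37  38 987] ((459.9576110839844, 172.79248046875), 25.014205932617188) ((459.783447265625, 172.74879455566406), (47.64665985107422, 48.384307861328125), 3.0230417251586914)
d [ 232  246   46   45 1625] ((454.6754150390625, 87.17515563964844), 30.958269119262695) ((454.92437744140625, 87.32632446289062), (59.113651275634766, 60.36616134643555), 28.70490264892578)
c [ 300  251   38   39 1163] ((451.2892150878906, 2.684694766998291), 26.59505844116211) ((451.0545959472656, 2.706815242767334), (50.743812561035156, 51.777889251708984), 2.286102771759033)
a [364 257  32  31 710] ((447.01080322265625, -80.86038970947266), 21.392127990722656) ((446.8385009765625, -80.61719512939453), (39.431724548339844, 41.40608596801758), 169.17637634277344)
tray thr (array([0.65855414, 0.05204037]), (107.07337951660156, 346.0530090332031), 2.6338629722595215)
tray 0.72 (array([0.65828699, 0.05373503]), (107.03788757324219, 407.3042907714844), 2.5904014110565186)
board 0.67 (array([0.45461761, 0.07814653]), (421.49700927734375, 107.5425033569336), 86.91864776611328)
[0.6549 0.1343 0.012 ]
[0.6577 0.0501 0.012 ]
[ 0.6613 -0.031   0.012 ]
```

View pics/traycrop.png

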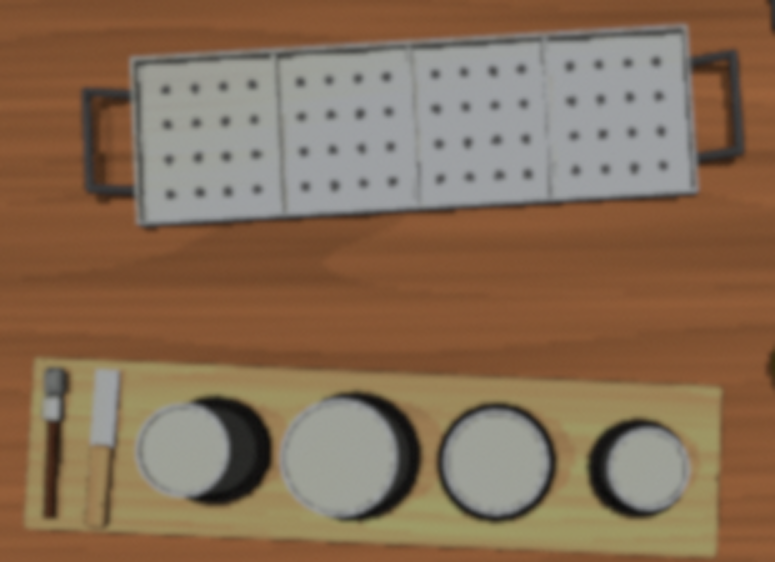

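The crop shows flasks concentric with their bases up to parallax, and the steel tray is empty. Row spacing measures 84–85.5 mm and the tray 107×346 mm at yaw +2.6°, both close to spec. I start with flask a: turn first, then travel.

Call:
arm_command([
  [[0, 0, 0, -7.1, 0, 0, 0.085], [0, 0, 0, -7.1, 0, 0, 0.085], [0, 0, 0, -7.1, 0, 0, 0.085], [0, 0, 0, -7.1, 0, 0, 0.085], [0, 0, 0, -7.1, 0, 0, 0.085], [0, 0, 0, -7.1, 0, 0, 0.085], [0, 0, 0, -7.1, 0, 0, 0.085], [0, 0, 0, -7.1, 0, 0, 0.085], [0, 0, 0, -7.1, 0, 0, 0.085], [0, 0, 0, -7.1, 0, 0, 0.085], [0, 0.0167, -0.0357, 0, 0, 0, 0.085], [0, 0.0167, -0.0357, 0, 0, 0, 0.085], [0, 0.0167, -0.0357, 0, 0, 0, 0.085], [0, 0.0167, -0.0357, 0, 0, 0, 0.085], [0, 0.0167, -0.0357, 0, 0, 0, 0.085], [0, 0.0167, -0.0357, 0, 0, 0, 0.085], [0, 0.0167, -0.0357, 0, 0, 0, 0.085], [0, 0.0167, -0.0357, 0, 0, 0, 0.085], [0, 0.0167, -0.0357, 0, 0, 0, 0.085], [0, 0.0167, -0.0357, 0, 0, 0, 0.085]],
], squeeze=50)

```text
t: 2.62
tool_pos: [0.3522, -0.2443, 0.2298]
tool_rot: [1.248, 1.18, -1.248]
contact_force: [0.4, 0.2, 0.4]
opening: 0.0847
```

```bash
cat > go.py <<'E'
# usage: go.py x y z yaw_deg -> remaining shift/turn in tool axes
import sys; from h import *
o=ctrl.get_obs(); M=R.from_rotvec(o['tool_rot']).as_matrix(); x,y,z,a=map(float,sys.argv[1:5])
c,s=np.cos(np.radians(a)),np.sin(np.radians(a)); G=np.array([[0,c,s],[0,s,-c],[-1,0,0]])
print('t',round(o['t'],2),'pos',np.round(o['tool_pos'],4),'open',round(o['opening'],4),'F',np.round(o['contact_force'],1))
print('shift_now',(M.T@(np.array([x,y,z])-o['tool_pos'])).round(4),'shift_after_turn',(G.T@(np.array([x,y,z])-o['tool_pos'])).round(4),'turn',np.degrees(R.from_matrix(M.T@G).as_rotvec()).round(2))
E
python3 go.py .447 -.081 .15 -3
```

```text
t 2.62 pos [ 0.3522 -0.2443  0.2298] open 0.0847 F [0.4 0.2 0.4]
shift_now [ 0.0796  0.0857 -0.1683] shift_after_turn [ 0.0798  0.0861 -0.168 ] turn [-0.07  0.13 -0.11]
```

Call:
arm_command([
  [[0, 0.0172, -0.0337, 0, 0, 0, 0.085], [0, 0.0172, -0.0337, 0, 0, 0, 0.085], [0, 0.0172, -0.0337, 0, 0, 0, 0.085], [0, 0.0172, -0.0337, 0, 0, 0, 0.085], [0, 0.0172, -0.0337, 0, 0, 0, 0.085], [0.04, 0, 0, 0, 0, 0, 0.085], [0.04, 0, 0, 0, 0, 0, 0.085], [0, 0, 0, 0, 0, 0, 0.085], [0, 0, 0, 0, 0, 0, 0.085]],
])

```text
t: 3.37
tool_pos: [0.4562, -0.0635, 0.1543]
tool_rot: [1.242, 1.173, -1.227]
contact_force: [0.8, -0.6, 1.3]
opening: 0.0851
```

```bash
python3 go.py .447 -.081 .047 -3; python3 - <<'E'
from h import *
T=shot('wrist','w1.png')
for d in mark_of('wrist','flask_a_center')[:3]:
    P=w(T,d['at']); print(d['conf'],P.round(3),px('wrist',T,P))
print(px('wrist',T,[.447,-.081,.086]))
E
```

```text
t 3.37 pos [ 0.4562 -0.0635  0.1543] open 0.0851 F [ 0.8 -0.6  1.3]
shift_now [ 0.1072 -0.0105  0.0173] shift_after_turn [ 0.1073 -0.0083  0.018 ] turn [ 0.77  0.3  -1.05]
0.89 [ 0.511 -0.187  0.035] [391. 387.]
0.76 [ 0.446 -0.079  0.052] [295. 261.]
[295. 287.]
```

View pics/w1.png

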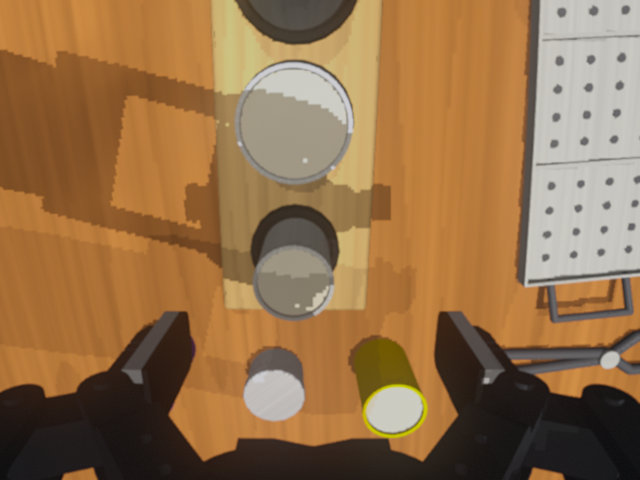

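The wrist view shows the chosen steel flask a at (293,282), where it was predicted at (295,287). The yellow (392,400) and grey (275,390) ones stand well to the side. I fine-align at height.

Call:
arm_command([
  [[0.01, -0.0085, 0.017, 0.8, 0.3, -1.0, 0.085], [0, 0, 0, 0, 0, 0, 0.085], [0, 0, 0, 0, 0, 0, 0.085], [0, 0, 0, 0, 0, 0, 0.085]],
])

```text
t: 3.8
tool_pos: [0.4512, -0.0846, 0.1539]
tool_rot: [1.256, 1.167, -1.244]
contact_force: [-0.4, 0.7, -0.2]
opening: 0.0852
```

```bash
python3 go.py .447 -.080 .047 -3
```

```text
t 3.8 pos [ 0.4512 -0.0846  0.1539] open 0.0852 F [-0.4  0.7 -0.2]
shift_now [ 0.1068 -0.006  -0.0047] shift_after_turn [ 0.1069 -0.0044 -0.0044] turn [-0.38  0.21 -0.84]
```

Call:
arm_command([
  [[0.02, -0.0025, -0.0025, 0, 0.2, -0.8, 0.085], [0.02, -0.0025, -0.0025, 0, 0, 0, 0.085], [0.01, 0, 0, 0, 0, 0, 0.085], [0, 0, 0, 0, 0, 0, 0.085], [0, 0, 0, 0, 0, 0, 0.085]],
])

```text
t: 4.22
tool_pos: [0.4528, -0.0813, 0.1115]
tool_rot: [1.258, 1.165, -1.244]
contact_force: [0.3, 0.3, 0.7]
opening: 0.0852
```

```bash
python3 go.py .447 -.080 .047 -3
```

```text
t 4.22 pos [ 0.4528 -0.0813  0.1115] open 0.0852 F [0.3 0.3 0.7]
shift_now [ 0.0643 -0.0069 -0.0012] shift_after_turn [ 0.0645 -0.0058 -0.001 ] turn [-0.48  0.22 -0.93]
```

Call:
arm_command([
  [[0.0, -0.006, -0.001, 0, 0.2, -0.9, 0.085], [0.0, -0.003, 0, 0, 0, 0, 0.085], [0, 0, 0, 0, 0, 0, 0.085], [0, 0, 0, 0, 0, 0, 0.085]],
])

```text
t: 4.55
tool_pos: [0.4451, -0.0802, 0.1151]
tool_rot: [1.254, 1.176, -1.251]
contact_force: [-0.4, 0.5, 1.0]
opening: 0.0847
```

```bash
python3 go.py .447 -.080 .047 -3
```

```text
t 4.55 pos [ 0.4451 -0.0802  0.1151] open 0.0847 F [-0.4  0.5  1. ]
shift_now [ 0.0681  0.0016 -0.0004] shift_after_turn [ 0.0681  0.0019 -0.0003] turn [-0.46  0.08 -0.23]
```

Call:
arm_command([
  [[0.016, 0.001, 0, 0, 0, 0, 0.085], [0.016, 0, 0, 0, 0, 0, 0.085], [0.016, 0, 0, 0, 0, 0, 0.085], [0.012, 0, 0, 0, 0, 0, 0.085], [0, 0, 0, 0, 0, 0, 0.085], [0, 0, 0, 0, 0, 0, 0.085]],
])

```text
t: 5.05
tool_pos: [0.4502, -0.0819, 0.0582]
tool_rot: [1.257, 1.166, -1.246]
contact_force: [0.1, 0.2, 0.9]
opening: 0.0849
```

```bash
python3 go.py .447 -.080 .047 -3
```

```text
t 5.05 pos [ 0.4502 -0.0819  0.0582] open 0.0849 F [0.1 0.2 0.9]
shift_now [ 0.0112 -0.0034 -0.0017] shift_after_turn [ 0.0112 -0.0033 -0.0017] turn [-0.48  0.25 -0.81]
```

Call:
arm_command([
  [[0.012, -0.005, -0.002, 0, 0.2, -0.8, 0.085], [0.003, -0.002, 0, 0, 0, 0, 0.085], [0, 0, 0, 0, 0, 0, 0.085], [0, 0, 0, 0, 0, 0, 0.085]],
])

```text
t: 5.38
tool_pos: [0.4443, -0.0798, 0.0443]
tool_rot: [1.254, 1.177, -1.253]
contact_force: [0.0, -0.3, -0.0]
opening: 0.0852
```

```bash
python3 go.py .447 -.080 .047 -3
```

```text
t 5.38 pos [ 0.4443 -0.0798  0.0443] open 0.0852 F [ 0.  -0.3 -0. ]
shift_now [-0.0027  0.0027  0.    ] shift_after_turn [-0.0027  0.0027  0.0001] turn [-0.48  0.08 -0.13]
```

Close enough (2.7 mm off); one small nudge, then close gently.

Call:
arm_command([
  [[0, 0.0025, 0, 0, 0, 0, 0.085], [0, 0, 0, 0, 0, 0, 0.065], [0, 0, 0, 0, 0, 0, 0.055], [0, 0, 0, 0, 0, 0, 0.05], [0, 0, 0, 0, 0, 0, 0.045], [0, 0, 0, 0, 0, 0, 0.04], [0, 0, 0, 0, 0, 0, 0.03], [0, 0, 0, 0, 0, 0, 0.03], [0, 0, 0, 0, 0, 0, 0.03], [0, 0, 0, 0, 0, 0, 0.03]],
], squeeze=40)

```text
t: 6.22
tool_pos: [0.4477, -0.0803, 0.0461]
tool_rot: [1.253, 1.176, -1.252]
contact_force: [-1.4, -0.8, 1.6]
opening: 0.0433
```

```bash
python3 go.py .447 -.080 .047 -3
```

```text
t 6.22 pos [ 0.4477 -0.0803  0.0461] open 0.0433 F [-1.4 -0.8  1.6]
shift_now [-0.0009 -0.0007 -0.0003] shift_after_turn [-0.0009 -0.0007 -0.0003] turn [-0.47  0.13 -0.2 ]
```

Gripped at 43 mm. Lift straight up; a TCP height of 0.026 will put it on the tray floor.

Call:
arm_command([
  [[-0.01, 0, 0, 0, 0, 0, 0.03], [-0.015, 0, 0, 0, 0, 0, 0.03], [-0.02, 0, 0, 0, 0, 0, 0.03], [-0.02, 0, 0, 0, 0, 0, 0.03], [-0.02, 0, 0, 0, 0, 0, 0.03], [-0.015, 0, 0, 0, 0, 0, 0.03], [0, 0, 0, 0, 0, 0, 0.03], [0, 0, 0, 0, 0, 0, 0.03]],
], squeeze=60)

```text
t: 6.88
tool_pos: [0.4448, -0.0787, 0.1489]
tool_rot: [1.254, 1.181, -1.254]
contact_force: [0.2, -0.2, -3.1]
opening: 0.0428
```

```bash
python3 go.py .6643 -.0739 .13 2.6
```

```text
t 6.88 pos [ 0.4448 -0.0787  0.1489] open 0.0428 F [ 0.2 -0.2 -3.1]
shift_now [ 0.0187  0.2188 -0.0181] shift_after_turn [0.0189 0.2195 0.0051] turn [-6.08 -0.02  0.04]
```

Call:
arm_command([
  [[0, 0, 0, -3, 0, 0, 0.03], [0, 0, 0, -3, 0, 0, 0.03], [0, 0.015, 0.001, 0, 0, 0, 0.03], [0, 0.03, 0.001, 0, 0, 0, 0.03], [0, 0.03, 0.001, 0, 0, 0, 0.03], [0, 0.03, 0.001, 0, 0, 0, 0.03], [0, 0.03, 0.001, 0, 0, 0, 0.03], [0, 0.03, 0, 0, 0, 0, 0.03], [0, 0.025, 0, 0, 0, 0, 0.03], [0, 0.015, 0, 0, 0, 0, 0.03], [0, 0, 0, 0, 0, 0, 0.03], [0, 0, 0, 0, 0, 0, 0.03]],
])

```text
t: 7.88
tool_pos: [0.649, -0.0704, 0.1239]
tool_rot: [1.167, 1.257, -1.189]
contact_force: [0.2, 0.2, -1.7]
opening: 0.0432
```

```bash
python3 go.py .6643 -.0739 .026 2.6
```

```text
t 7.88 pos [ 0.649  -0.0704  0.1239] open 0.0432 F [ 0.2  0.2 -1.7]
shift_now [0.0974 0.0177 0.0051] shift_after_turn [0.0979 0.0151 0.0042] turn [ 0.16 -0.51  1.53]
```

Call:
arm_command([
  [[0.01, 0.012, 0.004, 0, -0.5, 1.5, 0.03], [0.015, 0.003, 0, 0, 0, 0, 0.03], [0.015, 0, 0, 0, 0, 0, 0.03], [0.015, 0, 0, 0, 0, 0, 0.03], [0.01, 0, 0, 0, 0, 0, 0.03], [0, 0, 0, 0, 0, 0, 0.03], [0, 0, 0, 0, 0, 0, 0.03]],
])

```text
t: 8.47
tool_pos: [0.6545, -0.0725, 0.0476]
tool_rot: [1.17, 1.245, -1.184]
contact_force: [0.0, -0.0, -2.2]
opening: 0.0427
```

```bash
python3 go.py .6643 -.0739 .026 2.6
```

```text
t 8.47 pos [ 0.6545 -0.0725  0.0476] open 0.0427 F [ 0.  -0.  -2.2]
shift_now [0.0214 0.01   0.002 ] shift_after_turn [0.0216 0.0097 0.0018] turn [ 0.1  -0.23  0.86]
```

Call:
arm_command([
  [[0, 0.01, 0.002, 0, -0.2, 0.9, 0.03], [0, 0.003, 0, 0, 0, 0.2, 0.03], [0.006, 0, 0, 0, 0, 0, 0.03], [0.006, 0, 0, 0, 0, 0, 0.03], [0, 0, 0, 0, 0, 0, 0.03], [0, 0, 0, 0, 0, 0, 0.03]],
])

```text
t: 8.97
tool_pos: [0.6706, -0.0745, 0.0376]
tool_rot: [1.179, 1.222, -1.167]
contact_force: [-1.1, 0.0, -1.6]
opening: 0.0432
```

```bash
python3 go.py .6643 -.0739 .026 2.6
```

```text
t 8.97 pos [ 0.6706 -0.0745  0.0376] open 0.0432 F [-1.1  0.  -1.6]
shift_now [ 0.0116 -0.0064 -0.0009] shift_after_turn [ 0.0116 -0.0063 -0.0009] turn [ 0.09  0.06 -0.62]
```

Call:
arm_command([
  [[0.004, -0.005, -0.001, 0, 0, -0.5, 0.03], [0.004, 0, 0, 0, 0, 0, 0.03], [0.002, 0, 0, 0, 0, 0, 0.03], [0, 0, 0, 0, 0, 0, 0.03], [0, 0, 0, 0, 0, 0, 0.03]],
])

```text
t: 9.38
tool_pos: [0.6651, -0.0736, 0.0268]
tool_rot: [1.174, 1.229, -1.174]
contact_force: [0.1, -0.4, -2.5]
opening: 0.0428
```

```bash
python3 go.py .6643 -.0739 .026 2.6
```

```text
t 9.38 pos [ 0.6651 -0.0736  0.0268] open 0.0428 F [ 0.1 -0.4 -2.5]
shift_now [ 0.0008 -0.0009  0.0003] shift_after_turn [ 0.0008 -0.0008  0.0003] turn [ 0.1   0.06 -0.07]
```

Right over the place and hardly above the floor. Touch down slowly.

Call:
arm_command([
  [[0.002, 0, 0, 0, 0, 0, 0.03], [0.002, 0, 0, 0, 0, 0, 0.03], [0, 0, 0, 0, 0, 0, 0.03]],
])

```text
t: 9.63
tool_pos: [0.666, -0.0737, 0.0271]
tool_rot: [1.174, 1.229, -1.174]
contact_force: [0.2, -0.1, -2.6]
opening: 0.0428
```

```bash
python3 go.py .6643 -.0739 .026 2.6
```

```text
t 9.63 pos [ 0.666  -0.0737  0.0271] open 0.0428 F [ 0.2 -0.1 -2.6]
shift_now [ 0.0011 -0.0017  0.0001] shift_after_turn [ 0.0011 -0.0017  0.0001] turn [ 0.11  0.08 -0.06]
```

Call:
arm_command([
  [[0.004, -0.001, 0, 0, 0, 0, 0.03], [0.004, 0, 0, 0, 0, 0, 0.03], [0, 0, 0, 0, 0, 0, 0.03]],
])

```text
t: 9.88
tool_pos: [0.6678, -0.0742, 0.0276]
tool_rot: [1.175, 1.227, -1.172]
contact_force: [0.6, 0.6, -3.0]
opening: 0.0426
```

```bash
python3 go.py .6643 -.0739 .026 2.6
```

```text
t 9.88 pos [ 0.6678 -0.0742  0.0276] open 0.0426 F [ 0.6  0.6 -3. ]
shift_now [ 0.0016 -0.0035 -0.0004] shift_after_turn [ 0.0016 -0.0034 -0.0004] turn [ 0.13  0.13 -0.25]
```

Call:
arm_command([
  [[0.007, -0.004, 0, 0, 0, -0.3, 0.03], [0, 0, 0, 0, 0, 0, 0.03], [0, 0, 0, 0, 0, 0, 0.03]],
])

```text
t: 10.13
tool_pos: [0.6701, -0.075, 0.0286]
tool_rot: [1.177, 1.218, -1.166]
contact_force: [-0.0, -0.2, -2.3]
opening: 0.0429
```

```bash
python3 go.py .6643 -.0739 .026 2.6
```

```text
t 10.13 pos [ 0.6701 -0.075   0.0286] open 0.0429 F [-0.  -0.2 -2.3]
shift_now [ 0.0025 -0.0058 -0.0014] shift_after_turn [ 0.0026 -0.0057 -0.0014] turn [ 0.13  0.27 -0.77]
```

Call:
arm_command([
  [[0.003, -0.006, -0.001, 0, 0, -0.8, 0.03], [0.003, 0, 0, 0, 0, 0, 0.03]],
])

```text
t: 10.3
tool_pos: [0.6654, -0.0749, 0.0262]
tool_rot: [1.17, 1.226, -1.176]
contact_force: [-16.2, 3.0, 32.4]
opening: 0.0429
```

```bash
python3 go.py .6643 -.0739 .026 2.6
```

```text
t 10.3 pos [ 0.6654 -0.0749  0.0262] open 0.0429 F [-16.2   3.   32.4]
shift_now [ 0.0002 -0.0011 -0.001 ] shift_after_turn [ 0.0002 -0.0011 -0.001 ] turn [ 0.12  0.32 -0.05]
```

Call:
arm_command([
  [[0, 0, 0, 0, 0, 0, 0.03], [0, 0, 0, 0, 0, 0, 0.03]],
])

```text
t: 10.47
tool_pos: [0.6649, -0.0749, 0.0264]
tool_rot: [1.17, 1.227, -1.177]
contact_force: [0.5, -0.1, 1.1]
opening: 0.043
```

```bash
python3 go.py .6643 -.0739 .026 2.6
```

```text
t 10.47 pos [ 0.6649 -0.0749  0.0264] open 0.043 F [ 0.5 -0.1  1.1]
shift_now [ 0.0004 -0.0005 -0.001 ] shift_after_turn [ 0.0004 -0.0005 -0.001 ] turn [0.12 0.33 0.02]
```

Touched down: the load is off the wrist at z 0.026, within 1 mm of the bay centre. Release and rise.

Call:
arm_command([
  [[0, 0, 0, 0, 0, 0, 0.05], [0, 0, 0, 0, 0, 0, 0.06], [0, 0, 0, 0, 0, 0, 0.075], [0, 0, 0, 0, 0, 0, 0.085], [0, 0, 0, 0, 0, 0, 0.085], [0, 0, 0, 0, 0, 0, 0.085], [-0.02, 0, 0, 0, 0, 0, 0.085], [-0.03, 0, 0, 0, 0, 0, 0.085], [-0.04, 0, 0, 0, 0, 0, 0.085], [-0.04, 0, 0, 0, 0, 0, 0.085], [0, 0, 0, 0, 0, 0, 0.085], [0, 0, 0, 0, 0, 0, 0.085]],
])

```text
t: 11.47
tool_pos: [0.6599, -0.0734, 0.1522]
tool_rot: [1.165, 1.241, -1.187]
contact_force: [-0.2, 0.5, -1.8]
opening: 0.0846
```

```bash
python3 go.py .451 .003 .15 -3; python3 - <<'E'
from h import *
T=shot('wrist','w2.png')
print(px('wrist',T,[.665,-.074,.066]))
for d in mark_of('wrist','flask_a_center')[:3]:
    P=w(T,d['at']); print(d['conf'],P.round(3),px('wrist',T,P))
E
```

```text
t 11.47 pos [ 0.6599 -0.0734  0.1522] open 0.0846 F [-0.2  0.5 -1.8]
shift_now [ 0.0053 -0.205  -0.0861] shift_after_turn [ 0.0022 -0.2127 -0.0653] turn [5.71 0.16 0.91]
[325. 247.]
0.91 [ 0.51  -0.188  0.034] [105. 370.]
0.7 [ 0.665 -0.073  0.035] [324. 231.]
```

View pics/w2.png

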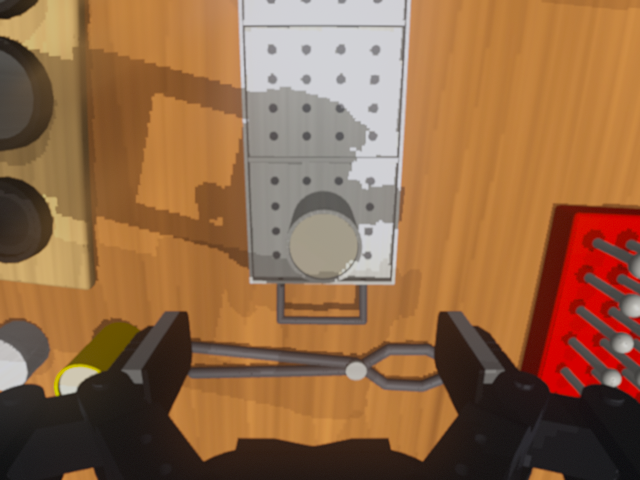

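Flask a stands at (325,245) in the middle of the rightmost bay, as predicted. Next, flask c.

Call:
arm_command([
  [[0, 0, 0, 2.9, 0.1, 0.4, 0.085], [0, 0, 0, 2.9, 0.1, 0.5, 0.085], [0, -0.02, -0.006, 0, 0, 0, 0.085], [0, -0.035, -0.011, 0, 0, 0, 0.085], [0, -0.035, -0.011, 0, 0, 0, 0.085], [0, -0.035, -0.011, 0, 0, 0, 0.085], [0, -0.035, -0.011, 0, 0, 0, 0.085], [0, -0.03, -0.009, 0, 0, 0, 0.085], [0, -0.015, -0.005, 0, 0, 0, 0.085], [0, -0.008, -0.002, 0, 0, 0, 0.085], [0, 0, 0, 0, 0, 0, 0.085], [0, 0, 0, 0, 0, 0, 0.085]],
], squeeze=40)

```text
t: 12.57
tool_pos: [0.4311, 0.0096, 0.1297]
tool_rot: [1.242, 1.209, -1.276]
contact_force: [0.4, -1.1, -0.4]
opening: 0.0846
```

```bash
python3 go.py .451 .003 .049 -3; python3 - <<'E'
from h import *
T=T_cam('wrist'); get_image('wrist')
for d in mark_of('wrist','flask_c_center')[:2]: print(d['conf'],w(T,d['at']).round(3))
E
```

```text
t 12.57 pos [0.4311 0.0096 0.1297] open 0.0846 F [ 0.4 -1.1 -0.4]
shift_now [0.0799 0.0229 0.0058] shift_after_turn [0.0807 0.0202 0.0056] turn [-0.48 -0.29  1.91]
0.92 [0.452 0.    0.059]
```

Call:
arm_command([
  [[0, 0.016, 0.005, -0.4, -0.3, 1.8, 0.085], [0.008, 0.004, 0.001, 0, 0, 0, 0.085], [0.008, 0, 0, 0, 0, 0, 0.085], [0, 0, 0, 0, 0, 0, 0.085], [0, 0, 0, 0, 0, 0, 0.085]],
])

```text
t: 13.08
tool_pos: [0.4538, 0.0009, 0.1109]
tool_rot: [1.248, 1.186, -1.254]
contact_force: [-0.2, 0.4, 1.0]
opening: 0.0851
```

```bash
python3 go.py .451 .002 .049 -3
```

```text
t 13.08 pos [0.4538 0.0009 0.1109] open 0.0851 F [-0.2  0.4  1. ]
shift_now [ 0.0619 -0.0025 -0.0009] shift_after_turn [ 0.0619 -0.0028 -0.0009] turn [-0.2  -0.01  0.29]
```

Call:
arm_command([
  [[0.014, -0.004, -0.001, 0, 0, 0, 0.085], [0.014, -0.001, 0, 0, 0, 0, 0.085], [0.014, -0.001, 0, 0, 0, -0.2, 0.085], [0.012, -0.001, 0, 0, 0, -0.2, 0.085], [0, 0, 0, 0, 0, 0, 0.085], [0, 0, 0, 0, 0, 0, 0.085]],
])

```text
t: 13.58
tool_pos: [0.4462, 0.0025, 0.0547]
tool_rot: [1.245, 1.193, -1.261]
contact_force: [0.4, -0.6, -1.1]
opening: 0.085
```

```bash
python3 go.py .451 .002 .049 -3
```

```text
t 13.58 pos [0.4462 0.0025 0.0547] open 0.085 F [ 0.4 -0.6 -1.1]
shift_now [0.0056 0.0049 0.0003] shift_after_turn [0.0057 0.0048 0.0003] turn [-0.24 -0.04  0.83]
```

Call:
arm_command([
  [[0.006, 0.004, 0, 0, 0, 0.7, 0.085], [0, 0, 0, 0, 0, 0, 0.085], [0, 0, 0, 0, 0, 0, 0.085]],
])

```text
t: 13.83
tool_pos: [0.4515, 0.0022, 0.0494]
tool_rot: [1.252, 1.182, -1.25]
contact_force: [0.1, 0.2, 0.5]
opening: 0.085
```

```bash
python3 go.py .451 .002 .049 -3
```

```text
t 13.83 pos [0.4515 0.0022 0.0494] open 0.085 F [0.1 0.2 0.5]
shift_now [ 0.0004 -0.0005  0.0002] shift_after_turn [ 0.0004 -0.0005  0.0002] turn [-0.24 -0.03 -0.05]
```

Aligned within 1 mm. Grip.

Call:
arm_command([
  [[0, 0, 0, 0, 0, 0, 0.075], [0, 0, 0, 0, 0, 0, 0.067], [0, 0, 0, 0, 0, 0, 0.06], [0, 0, 0, 0, 0, 0, 0.055], [0, 0, 0, 0, 0, 0, 0.045], [0, 0, 0, 0, 0, 0, 0.04], [0, 0, 0, 0, 0, 0, 0.04], [0, 0, 0, 0, 0, 0, 0.04]],
], squeeze=40)

```text
t: 14.5
tool_pos: [0.4523, 0.0021, 0.0513]
tool_rot: [1.252, 1.18, -1.249]
contact_force: [-1.6, -0.2, 1.6]
opening: 0.0556
```

```bash
python3 go.py .451 .002 .049 -3
```

```text
t 14.5 pos [0.4523 0.0021 0.0513] open 0.0556 F [-1.6 -0.2  1.6]
shift_now [ 0.0023 -0.0013  0.0001] shift_after_turn [ 0.0023 -0.0013  0.0001] turn [-0.24 -0.01 -0.14]
```

Call:
arm_command([
  [[-0.01, 0, 0, 0, 0, 0, 0.04], [-0.015, 0, 0, 0, 0, 0, 0.04], [-0.02, 0, 0, 0, 0, 0, 0.04], [-0.02, 0, 0, 0, 0, 0, 0.04], [-0.02, 0, 0, 0, 0, 0, 0.04], [-0.02, 0, 0, 0, 0, 0, 0.04], [0, 0, 0, 0, 0, 0, 0.04], [0, 0, 0, 0, 0, 0, 0.04]],
], squeeze=60)

```text
t: 15.17
tool_pos: [0.4477, 0.0029, 0.1573]
tool_rot: [1.249, 1.188, -1.255]
contact_force: [-0.1, -0.2, -4.2]
opening: 0.0548
```

```bash
python3 go.py .6604 .010 .15 2.6
```

```text
t 15.17 pos [0.4477 0.0029 0.1573] open 0.0548 F [-0.1 -0.2 -4.2]
shift_now [ 0.006   0.212  -0.0192] shift_after_turn [0.0073 0.2128 0.0025] turn [-5.84 -0.11  0.38]
```

Call:
arm_command([
  [[0, 0, 0, -2.9, 0, 0.2, 0.04], [0, 0, 0, -2.9, 0, 0.2, 0.04], [0, 0.015, 0.0005, 0, 0, 0, 0.04], [0, 0.03, 0.0005, 0, 0, 0, 0.04], [0, 0.03, 0.0005, 0, 0, 0, 0.04], [0, 0.03, 0.0005, 0, 0, 0, 0.04], [0, 0.03, 0.0005, 0, 0, 0, 0.04], [0, 0.03, 0, 0, 0, 0, 0.04], [0, 0.025, 0, 0, 0, 0, 0.04], [0, 0.015, 0, 0, 0, 0, 0.04], [0, 0.008, 0, 0, 0, 0, 0.04], [0, 0, 0, 0, 0, 0, 0.04], [0, 0, 0, 0, 0, 0, 0.04]],
])

```text
t: 16.25
tool_pos: [0.6563, 0.013, 0.1255]
tool_rot: [1.161, 1.263, -1.195]
contact_force: [0.1, -0.6, -2.9]
opening: 0.0547
```

```bash
python3 go.py .6604 .010 .031 2.6
```

```text
t 16.25 pos [0.6563 0.013  0.1255] open 0.0547 F [ 0.1 -0.6 -2.9]
shift_now [0.0943 0.0073 0.0039] shift_after_turn [0.0945 0.0039 0.0032] turn [ 0.23 -0.43  2.03]
```

Call:
arm_command([
  [[0.012, 0.006, 0.003, 0, -0.4, 2, 0.04], [0.018, 0, 0, 0, 0, 0, 0.04], [0.018, 0, 0, 0, 0, 0, 0.04], [0.015, 0, 0, 0, 0, 0, 0.04], [0.01, 0, 0, 0, 0, 0, 0.04], [0, 0, 0, 0, 0, 0, 0.04], [0, 0, 0, 0, 0, 0, 0.04]],
])

```text
t: 16.83
tool_pos: [0.6538, 0.0104, 0.0475]
tool_rot: [1.171, 1.237, -1.177]
contact_force: [1.0, -0.7, -3.9]
opening: 0.0549
```

```bash
python3 go.py .6604 .010 .031 2.6
```

```text
t 16.83 pos [0.6538 0.0104 0.0475] open 0.0549 F [ 1.  -0.7 -3.9]
shift_now [0.0164 0.0067 0.0007] shift_after_turn [0.0165 0.0066 0.0007] turn [ 0.21 -0.06  0.36]
```

Call:
arm_command([
  [[0.008, 0.006, 0.001, 0, 0, 0.4, 0.04], [0.004, 0, 0, 0, 0, 0, 0.04], [0, 0, 0, 0, 0, 0, 0.04]],
])

```text
t: 17.08
tool_pos: [0.661, 0.0095, 0.0369]
tool_rot: [1.176, 1.229, -1.169]
contact_force: [0.0, 0.1, -3.7]
opening: 0.055
```

```bash
python3 go.py .6604 .010 .031 2.6
```

```text
t 17.08 pos [0.661  0.0095 0.0369] open 0.055 F [ 0.   0.1 -3.7]
shift_now [ 0.0059 -0.0006 -0.0005] shift_after_turn [ 0.0059 -0.0006 -0.0005] turn [ 0.2  -0.03 -0.26]
```

Call:
arm_command([
  [[0.005, -0.003, 0, 0, 0, -0.2, 0.04], [0.003, -0.001, 0, 0, 0, 0, 0.04], [0, 0, 0, 0, 0, 0, 0.04], [0, 0, 0, 0, 0, 0, 0.04]],
])

```text
t: 17.42
tool_pos: [0.6593, 0.0091, 0.032]
tool_rot: [1.176, 1.228, -1.169]
contact_force: [-0.5, -0.4, -3.6]
opening: 0.0546
```

```bash
python3 go.py .6604 .010 .031 2.6
```

```text
t 17.42 pos [0.6593 0.0091 0.032 ] open 0.0546 F [-0.5 -0.4 -3.6]
shift_now [ 0.001   0.0011 -0.0009] shift_after_turn [ 0.001   0.0011 -0.0009] turn [ 0.21  0.01 -0.32]
```

Call:
arm_command([
  [[0.004, -0.002, -0.001, 0, 0, -0.3, 0.04], [0, 0, 0, 0, 0, 0, 0.04], [0, 0, 0, 0, 0, 0, 0.04]],
])

```text
t: 17.67
tool_pos: [0.6609, 0.0089, 0.0332]
tool_rot: [1.175, 1.224, -1.169]
contact_force: [0.0, 0.6, -3.2]
opening: 0.0546
```

```bash
python3 go.py .6604 .010 .031 2.6
```

```text
t 17.67 pos [0.6609 0.0089 0.0332] open 0.0546 F [ 0.   0.6 -3.2]
shift_now [ 0.0022 -0.0004 -0.0012] shift_after_turn [ 0.0022 -0.0004 -0.0012] turn [ 0.21  0.17 -0.44]
```

Call:
arm_command([
  [[0.004, -0.003, -0.001, 0, 0, -0.4, 0.04], [0.003, -0.001, 0, 0, 0, 0, 0.04]],
])

```text
t: 17.83
tool_pos: [0.6601, 0.009, 0.0314]
tool_rot: [1.173, 1.224, -1.17]
contact_force: [-8.8, 1.2, 17.7]
opening: 0.0546
```

```bash
python3 go.py .6604 .010 .031 2.6
```

```text
t 17.83 pos [0.6601 0.009  0.0314] open 0.0546 F [-8.8  1.2 17.7]
shift_now [ 0.0004  0.0004 -0.0009] shift_after_turn [ 0.0004  0.0004 -0.0009] turn [ 0.2   0.25 -0.36]
```

Contact with the floor at the expected height. Release (after one still row) and rise.

Call:
arm_command([
  [[0.001, 0, 0, 0, 0, 0, 0.04], [0, 0, 0, 0, 0, 0, 0.06], [0, 0, 0, 0, 0, 0, 0.07], [0, 0, 0, 0, 0, 0, 0.085], [0, 0, 0, 0, 0, 0, 0.085], [0, 0, 0, 0, 0, 0, 0.085], [-0.02, 0, 0, 0, 0, 0, 0.085], [-0.03, 0, 0, 0, 0, 0, 0.085], [-0.04, 0, 0, 0, 0, 0, 0.085], [-0.045, 0, 0, 0, 0, 0, 0.085], [-0.02, 0, 0, 0, 0, 0, 0.085], [0, 0, 0, 0, 0, 0, 0.085], [0, 0, 0, 0, 0, 0, 0.085]],
])

```text
t: 18.92
tool_pos: [0.6565, 0.0104, 0.1866]
tool_rot: [1.17, 1.232, -1.176]
contact_force: [-0.1, 0.4, -0.7]
opening: 0.0849
```

```bash
python3 go.py .455 .0865 .17 -3; python3 - <<'E'
from h import *
T=T_cam('wrist'); get_image('wrist')
for d in mark_of('wrist','flask_c_center')[:2]: print(d['conf'],w(T,d['at']).round(3))
E
```

```text
t 18.92 pos [0.6565 0.0104 0.1866] open 0.0849 F [-0.1  0.4 -0.7]
shift_now [ 0.0169 -0.1975 -0.086 ] shift_after_turn [ 0.0166 -0.2052 -0.0655] turn [5.81 0.16 0.13]
0.68 [0.658 0.01  0.04 ]
```

Flask c stands at (0.658, 0.010, 0.040). Next, flask d.

Call:
arm_command([
  [[0, 0, 0, 2.9, 0.1, 0, 0.085], [0, 0, 0, 2.9, 0.1, 0.1, 0.085], [0, -0.02, -0.006, 0, 0, 0, 0.085], [0, -0.035, -0.011, 0, 0, 0, 0.085], [0, -0.035, -0.011, 0, 0, 0, 0.085], [0, -0.035, -0.011, 0, 0, 0, 0.085], [0, -0.03, -0.01, 0, 0, 0, 0.085], [0, -0.02, -0.007, 0, 0, 0, 0.085], [0, -0.012, -0.004, 0, 0, 0, 0.085], [0, -0.005, -0.002, 0, 0, 0, 0.085], [0, 0, 0, 0, 0, 0, 0.085], [0, 0, 0, 0, 0, 0, 0.085]],
], squeeze=40)

```text
t: 20.02
tool_pos: [0.443, 0.0855, 0.1522]
tool_rot: [1.225, 1.224, -1.296]
contact_force: [-0.3, 0.6, 0.6]
opening: 0.085
```

```bash
python3 go.py .455 .0865 .057 -3; python3 - <<'E'
from h import *
T=T_cam('wrist'); get_image('wrist')
for d in mark_of('wrist','flask_d_center')[:2]: print(d['conf'],w(T,d['at']).round(3))
E
```

```text
t 20.02 pos [0.443  0.0855 0.1522] open 0.085 F [-0.3  0.6  0.6]
shift_now [ 0.0944  0.0175 -0.0017] shift_after_turn [ 0.0952  0.012  -0.0016] turn [-0.41  0.04  3.36]
```

Call:
arm_command([
  [[0, 0.009, -0.001, -0.3, 0, 3.3, 0.085], [0.01, 0.003, 0, 0, 0, 0, 0.085], [0.006, 0, 0, 0, 0, 0, 0.085], [0, 0, 0, 0, 0, 0, 0.085], [0, 0, 0, 0, 0, 0, 0.085]],
])

```text
t: 20.53
tool_pos: [0.4589, 0.084, 0.1342]
tool_rot: [1.25, 1.182, -1.254]
contact_force: [-1.2, -1.1, 0.3]
opening: 0.0849
```

```bash
python3 go.py .455 .0865 .057 -3; python3 - <<'E'
from h import *
T=shot('wrist','w3.png')
im=cv2.imread('pics/w3.png')
print(px('wrist',T,[.455,.0865,.104]),px('wrist',T,[.4605,.171,.096]))
for t in 'bd':
  for d in mark_of('wrist',f'flask_{t}_center')[:2]: print(t,d['conf'],w(T,d['at']).round(3))
E
```

```text
t 20.53 pos [0.4589 0.084  0.1342] open 0.0849 F [-1.2 -1.1  0.3]
shift_now [ 0.0772 -0.0039 -0.0023] shift_after_turn [ 0.0772 -0.004  -0.0023] turn [-0.31  0.06  0.11]
[304. 280.] [305.  78.]
b 0.57 [0.46  0.181 0.06 ]
```

View pics/w3.png

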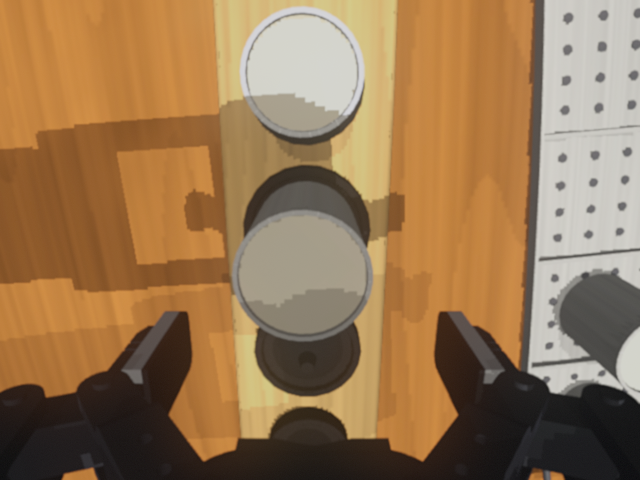

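Flask d's top is at (302,275), predicted (304,280); b is at (302,74). Descend.

Call:
arm_command([
  [[0.015, -0.005, -0.003, 0, 0, 0, 0.085], [0.016, -0.001, 0, 0, 0, 0, 0.085], [0.016, -0.001, 0, 0, 0, -0.2, 0.085], [0.015, -0.001, 0, 0, 0, -0.2, 0.085], [0.01, 0, 0, 0, 0, 0, 0.085], [0, 0, 0, 0, 0, 0, 0.085], [0, 0, 0, 0, 0, 0, 0.085]],
])

```text
t: 21.27
tool_pos: [0.4543, 0.0878, 0.0642]
tool_rot: [1.251, 1.182, -1.252]
contact_force: [0.1, -0.1, -0.2]
opening: 0.0849
```

```bash
python3 go.py .4547 .0875 .057 -3
```

```text
t 21.27 pos [0.4543 0.0878 0.0642] open 0.0849 F [ 0.1 -0.1 -0.2]
shift_now [0.0072 0.0005 0.0003] shift_after_turn [0.0072 0.0005 0.0003] turn [-0.31  0.01  0.04]
```

Call:
arm_command([
  [[0.006, -0.001, 0, 0, 0, 0, 0.085], [0, 0, 0, 0, 0, 0, 0.085], [0, 0, 0, 0, 0, 0, 0.078], [0, 0, 0, 0, 0, 0, 0.07], [0, 0, 0, 0, 0, 0, 0.064], [0, 0, 0, 0, 0, 0, 0.06], [0, 0, 0, 0, 0, 0, 0.05], [0, 0, 0, 0, 0, 0, 0.045], [0, 0, 0, 0, 0, 0, 0.045], [0, 0, 0, 0, 0, 0, 0.045]],
], squeeze=50)

```text
t: 22.1
tool_pos: [0.4557, 0.088, 0.0615]
tool_rot: [1.254, 1.178, -1.248]
contact_force: [-0.4, -0.2, 0.0]
opening: 0.0613
```

```bash
python3 go.py .4547 .0875 .057 -3
```

```text
t 22.1 pos [0.4557 0.088  0.0615] open 0.0613 F [-0.4 -0.2  0. ]
shift_now [ 0.0045 -0.001   0.0005] shift_after_turn [ 0.0045 -0.0009  0.0005] turn [-0.31 -0.02 -0.3 ]
```

Call:
arm_command([
  [[-0.01, 0, 0, 0, 0, 0, 0.045], [-0.015, 0, 0, 0, 0, 0, 0.045], [-0.02, 0, 0, 0, 0, 0, 0.045], [-0.02, 0, 0, 0, 0, 0, 0.045], [-0.02, 0, 0, 0, 0, 0, 0.045], [-0.02, 0, 0, 0, 0, 0, 0.045], [0, 0, 0, 0, 0, 0, 0.045], [0, 0, 0, 0, 0, 0, 0.045]],
], squeeze=70)

```text
t: 22.77
tool_pos: [0.4476, 0.0877, 0.1636]
tool_rot: [1.245, 1.19, -1.262]
contact_force: [-0.4, -0.2, -6.4]
opening: 0.0607
```

```bash
python3 go.py .6566 .094 .15 2.6
```

```text
t 22.77 pos [0.4476 0.0877 0.1636] open 0.0607 F [-0.4 -0.2 -6.4]
shift_now [ 0.0109  0.2084 -0.0184] shift_after_turn [0.0136 0.2091 0.0032] turn [-5.91  0.04  0.75]
```

Call:
arm_command([
  [[0, 0, 0, -2.9, 0, 0.3, 0.045], [0, 0, 0, -2.9, 0, 0.4, 0.045], [0, 0.015, 0.0005, 0, 0, 0, 0.045], [0, 0.03, 0.0005, 0, 0, 0, 0.045], [0, 0.03, 0.0005, 0, 0, 0, 0.045], [0, 0.03, 0.0005, 0, 0, 0, 0.045], [0, 0.03, 0.0005, 0, 0, 0, 0.045], [0, 0.03, 0, 0, 0, 0, 0.045], [0, 0.025, 0, 0, 0, 0, 0.045], [0, 0.015, 0, 0, 0, 0, 0.045], [0, 0.006, 0, 0, 0, 0, 0.045], [0, 0, 0, 0, 0, 0, 0.045], [0, 0, 0, 0, 0, 0, 0.045]],
])

```text
t: 23.85
tool_pos: [0.6507, 0.0952, 0.1262]
tool_rot: [1.15, 1.265, -1.207]
contact_force: [0.3, -0.9, -5.3]
opening: 0.0609
```

```bash
python3 go.py .6566 .094 .0415 2.6
```

```text
t 23.85 pos [0.6507 0.0952 0.1262] open 0.0609 F [ 0.3 -0.9 -5.3]
shift_now [0.0843 0.0098 0.0015] shift_after_turn [0.0847 0.0059 0.0015] turn [0.2  0.01 2.64]
```

Call:
arm_command([
  [[0.012, 0.006, 0.0015, 0, 0, 2.6, 0.045], [0.016, 0, 0, 0, 0, 0, 0.045], [0.016, 0, 0, 0, 0, 0, 0.045], [0.013, 0, 0, 0, 0, 0, 0.045], [0.007, 0, 0, 0, 0, 0, 0.045], [0, 0, 0, 0, 0, 0, 0.045], [0, 0, 0, 0, 0, 0, 0.045]],
])

```text
t: 24.43
tool_pos: [0.6477, 0.0942, 0.0559]
tool_rot: [1.168, 1.238, -1.179]
contact_force: [-0.2, -0.5, -5.4]
opening: 0.0608
```

```bash
python3 go.py .6566 .094 .0415 2.6
```

```text
t 24.43 pos [0.6477 0.0942 0.0559] open 0.0608 F [-0.2 -0.5 -5.4]
shift_now [0.0143 0.009  0.0006] shift_after_turn [0.0144 0.0089 0.0006] turn [ 0.25 -0.    0.48]
```

Call:
arm_command([
  [[0.008, 0.008, 0.0005, 0, 0, 0.4, 0.045], [0.004, 0, 0, 0, 0, 0, 0.045], [0, 0, 0, 0, 0, 0, 0.045]],
])

```text
t: 24.68
tool_pos: [0.6574, 0.0942, 0.0452]
tool_rot: [1.174, 1.231, -1.17]
contact_force: [-0.6, 0.7, -6.3]
opening: 0.0605
```

```bash
python3 go.py .6566 .094 .0415 2.6
```

```text
t 24.68 pos [0.6574 0.0942 0.0452] open 0.0605 F [-0.6  0.7 -6.3]
shift_now [ 0.0037 -0.0008  0.0002] shift_after_turn [ 0.0037 -0.0008  0.0002] turn [ 0.26 -0.   -0.14]
```

Call:
arm_command([
  [[0.004, -0.003, 0, 0, 0, -0.1, 0.045], [0.003, -0.001, 0, 0, 0, 0, 0.045]],
])

```text
t: 24.85
tool_pos: [0.6557, 0.094, 0.0415]
tool_rot: [1.175, 1.229, -1.169]
contact_force: [-6.4, -0.8, 10.6]
opening: 0.0606
```

```bash
python3 go.py .6566 .094 .0415 2.6
```

```text
t 24.85 pos [0.6557 0.094  0.0415] open 0.0606 F [-6.4 -0.8 10.6]
shift_now [0.     0.0009 0.0001] shift_after_turn [0.     0.0009 0.    ] turn [ 0.26  0.01 -0.27]
```

Touched down at the computed height. Release and rise.

Call:
arm_command([
  [[0.001, 0, 0, 0, 0, 0, 0.045], [0, 0, 0, 0, 0, 0, 0.065], [0, 0, 0, 0, 0, 0, 0.075], [0, 0, 0, 0, 0, 0, 0.085], [0, 0, 0, 0, 0, 0, 0.085], [0, 0, 0, 0, 0, 0, 0.085], [-0.02, 0, 0, 0, 0, 0, 0.085], [-0.03, 0, 0, 0, 0, 0, 0.085], [-0.04, 0, 0, 0, 0, 0, 0.085], [-0.04, 0, 0, 0, 0, 0, 0.085], [-0.02, 0, 0, 0, 0, 0, 0.085], [0, 0, 0, 0, 0, 0, 0.085], [0, 0, 0, 0, 0, 0, 0.085]],
])

```text
t: 25.93
tool_pos: [0.6572, 0.094, 0.2022]
tool_rot: [1.179, 1.222, -1.162]
contact_force: [-0.4, -0.8, -0.2]
opening: 0.085
```

```bash
python3 go.py .460 .172 .17 -3; python3 - <<'E'
from h import *
T=T_cam('wrist'); get_image('wrist')
for d in mark_of('wrist','flask_d_center')[:2]: print(d['conf'],w(T,d['at']).round(3))
E
```

```text
t 25.93 pos [0.6572 0.094  0.2022] open 0.085 F [-0.4 -0.8 -0.2]
shift_now [ 0.0295 -0.1935 -0.0877] shift_after_turn [ 0.0322 -0.201  -0.0675] turn [ 5.86 -0.02 -0.79]
```

Next, flask b.

Call:
arm_command([
  [[0, 0, 0, 2.9, 0, -0.4, 0.085], [0, 0, 0, 2.9, 0, -0.4, 0.085], [0, -0.02, -0.006, 0, 0, 0, 0.085], [0, -0.035, -0.011, 0, 0, 0, 0.085], [0, -0.035, -0.011, 0, 0, 0, 0.085], [0, -0.035, -0.011, 0, 0, 0, 0.085], [0, -0.03, -0.01, 0, 0, 0, 0.085], [0, -0.018, -0.007, 0, 0, 0, 0.085], [0, -0.01, -0.005, 0, 0, 0, 0.085], [0, -0.005, -0.002, 0, 0, 0, 0.085], [0, 0, 0, 0, 0, 0, 0.085], [0, 0, 0, 0, 0, 0, 0.085]],
], squeeze=40)

```text
t: 27.03
tool_pos: [0.4525, 0.1673, 0.1724]
tool_rot: [1.224, 1.211, -1.293]
contact_force: [0.1, 0.8, 0.3]
opening: 0.0851
```

```bash
python3 go.py .460 .172 .053 -3; python3 - <<'E'
from h import *
T=T_cam('wrist'); get_image('wrist')
for t in 'bd':
  for d in mark_of('wrist',f'flask_{t}_center')[:2]: print(t,d['conf'],w(T,d['at']).round(3))
E
```

```text
t 27.03 pos [0.4525 0.1673 0.1724] open 0.0851 F [0.1 0.8 0.3]
shift_now [ 0.1188  0.013  -0.0062] shift_after_turn [ 0.1194  0.0072 -0.0051] turn [-0.41  0.49  2.81]
d 0.83 [0.662 0.09  0.045]
```

Call:
arm_command([
  [[0.01, 0.005, -0.005, -0.4, 0.5, 2.8, 0.085], [0.018, 0.001, 0, 0, 0, 0, 0.085], [0.018, 0, 0, 0, 0, 0, 0.085], [0.01, 0, 0, 0, 0, 0, 0.085], [0, 0, 0, 0, 0, 0, 0.085], [0, 0, 0, 0, 0, 0, 0.085]],
])

```text
t: 27.68
tool_pos: [0.4664, 0.1702, 0.1181]
tool_rot: [1.257, 1.175, -1.244]
contact_force: [-0.2, 0.3, 0.1]
opening: 0.0852
```

```bash
python3 go.py .460 .172 .053 -3; python3 - <<'E'
from h import *
T=shot('wrist','w4.png'); print(px('wrist',T,[.460,.172,.096]))
E
```

```text
t 27.68 pos [0.4664 0.1702 0.1181] open 0.0852 F [-0.2  0.3  0.1]
shift_now [ 0.065  -0.0071 -0.0013] shift_after_turn [ 0.0651 -0.0065 -0.0015] turn [-0.33 -0.11 -0.54]
[298. 289.]
```

View pics/w4.png

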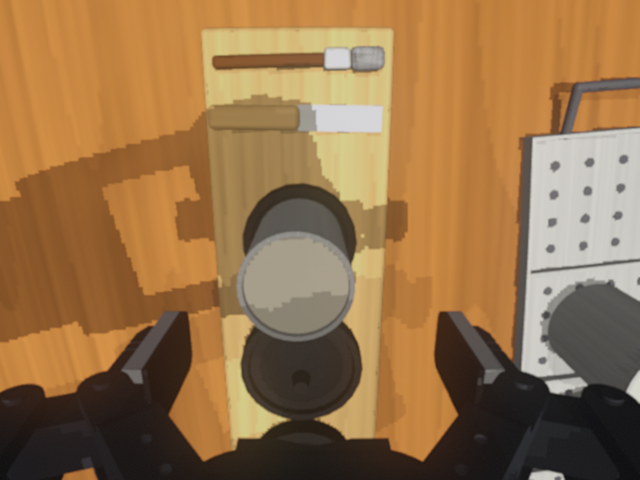

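Flask b's top is at (296,285), predicted (298,289). Descend.

Call:
arm_command([
  [[0.014, -0.006, -0.002, 0, 0, -0.5, 0.085], [0.015, -0.002, 0, 0, 0, 0, 0.085], [0.015, -0.001, 0, 0, 0, -0.2, 0.085], [0.012, -0.001, 0, 0, 0, -0.2, 0.085], [0.003, 0, 0, 0, 0, 0, 0.085], [0, 0, 0, 0, 0, 0, 0.085], [0, 0, 0, 0, 0, 0, 0.085]],
])

```text
t: 28.32
tool_pos: [0.4589, 0.1741, 0.0591]
tool_rot: [1.255, 1.185, -1.251]
contact_force: [0.5, 0.3, -0.4]
opening: 0.0848
```

```bash
python3 go.py .460 .1725 .053 -3
```

```text
t 28.32 pos [0.4589 0.1741 0.0591] open 0.0848 F [ 0.5  0.3 -0.4]
shift_now [0.0061 0.0012 0.0016] shift_after_turn [0.0061 0.0012 0.0016] turn [-0.37 -0.25  0.05]
```

Call:
arm_command([
  [[0.006, 0, 0.001, 0, 0, 0, 0.085], [0, 0, 0, 0, 0, 0, 0.085], [0, 0, 0, 0, 0, 0, 0.075], [0, 0, 0, 0, 0, 0, 0.065], [0, 0, 0, 0, 0, 0, 0.057], [0, 0, 0, 0, 0, 0, 0.05], [0, 0, 0, 0, 0, 0, 0.045], [0, 0, 0, 0, 0, 0, 0.035], [0, 0, 0, 0, 0, 0, 0.035], [0, 0, 0, 0, 0, 0, 0.035]],
], squeeze=50)

```text
t: 29.15
tool_pos: [0.461, 0.1736, 0.0558]
tool_rot: [1.259, 1.182, -1.246]
contact_force: [0.1, -0.5, -1.0]
opening: 0.0492
```

```bash
python3 go.py .460 .172 .053 -3
```

```text
t 29.15 pos [0.461  0.1736 0.0558] open 0.0492 F [ 0.1 -0.5 -1. ]
shift_now [ 0.0028 -0.0009  0.0017] shift_after_turn [ 0.0028 -0.0009  0.0016] turn [-0.37 -0.34 -0.25]
```

Call:
arm_command([
  [[-0.01, 0, 0, 0, 0, 0, 0.035], [-0.015, 0, 0, 0, 0, 0, 0.035], [-0.02, 0, 0, 0, 0, 0, 0.035], [-0.02, 0, 0, 0, 0, 0, 0.035], [-0.02, 0, 0, 0, 0, 0, 0.035], [-0.02, 0, 0, 0, 0, 0, 0.035], [0, 0, 0, 0, 0, 0, 0.035], [0, 0, 0, 0, 0, 0, 0.035]],
], squeeze=70)

```text
t: 29.82
tool_pos: [0.4562, 0.1719, 0.1628]
tool_rot: [1.252, 1.187, -1.255]
contact_force: [-0.8, 0.7, -2.5]
opening: 0.0484
```

```bash
python3 go.py .6528 .1779 .15 2.6
```

```text
t 29.82 pos [0.4562 0.1719 0.1628] open 0.0484 F [-0.8  0.7 -2.5]
shift_now [ 0.0117  0.196  -0.0175] shift_after_turn [0.0128 0.1966 0.0029] turn [-5.97 -0.18  0.31]
```

Touch-down TCP height will be 0.0358.

Call:
arm_command([
  [[0, 0, 0, -2.9, -0.1, 0.2, 0.035], [0, 0, 0, -2.9, 0, 0.2, 0.035], [0, 0.015, 0.0005, 0, 0, 0, 0.035], [0, 0.03, 0.0005, 0, 0, 0, 0.035], [0, 0.03, 0.0005, 0, 0, 0, 0.035], [0, 0.03, 0.0005, 0, 0, 0, 0.035], [0, 0.03, 0.0005, 0, 0, 0, 0.035], [0, 0.025, 0, 0, 0, 0, 0.035], [0, 0.02, 0, 0, 0, 0, 0.035], [0, 0.012, 0, 0, 0, 0, 0.035], [0, 0.004, 0, 0, 0, 0, 0.035], [0, 0, 0, 0, 0, 0, 0.035], [0, 0, 0, 0, 0, 0, 0.035]],
])

```text
t: 30.9
tool_pos: [0.6473, 0.1768, 0.1328]
tool_rot: [1.154, 1.254, -1.201]
contact_force: [0.4, -0.2, -2.6]
opening: 0.0487
```

```bash
python3 go.py .6528 .1779 .0358 2.6
```

```text
t 30.9 pos [0.6473 0.1768 0.1328] open 0.0487 F [ 0.4 -0.2 -2.6]
shift_now [ 0.0967  0.0089 -0.0012] shift_after_turn [ 0.097   0.0055 -0.0009] turn [0.16 0.18 1.99]
```

Call:
arm_command([
  [[0.012, 0.007, -0.001, 0, 0.2, 2.0, 0.035], [0.018, 0, 0, 0, 0, 0, 0.035], [0.018, 0, 0, 0, 0, 0, 0.035], [0.015, 0, 0, 0, 0, 0, 0.035], [0.01, 0, 0, 0, 0, 0, 0.035], [0, 0, 0, 0, 0, 0, 0.035], [0, 0, 0, 0, 0, 0, 0.035]],
])

```text
t: 31.48
tool_pos: [0.6474, 0.1785, 0.0546]
tool_rot: [1.171, 1.235, -1.175]
contact_force: [0.3, -0.0, -2.9]
opening: 0.0487
```

```bash
python3 go.py .6528 .1779 .0358 2.6
```

```text
t 31.48 pos [0.6474 0.1785 0.0546] open 0.0487 F [ 0.3 -0.  -2.9]
shift_now [0.0188 0.0054 0.0009] shift_after_turn [0.0188 0.0054 0.0008] turn [ 0.26 -0.01  0.22]
```

Call:
arm_command([
  [[0.01, 0.005, 0.0005, 0, 0, 0.2, 0.035], [0.005, 0, 0, 0, 0, 0, 0.035], [0, 0, 0, 0, 0, 0, 0.035]],
])

```text
t: 31.73
tool_pos: [0.6539, 0.1786, 0.0405]
tool_rot: [1.174, 1.23, -1.169]
contact_force: [-0.9, -0.3, -3.4]
opening: 0.049
```

```bash
python3 go.py .6528 .1779 .0358 2.6
```

```text
t 31.73 pos [0.6539 0.1786 0.0405] open 0.049 F [-0.9 -0.3 -3.4]
shift_now [ 0.0047 -0.0012  0.0006] shift_after_turn [ 0.0047 -0.0011  0.0006] turn [ 0.28 -0.03 -0.19]
```

Call:
arm_command([
  [[0.005, -0.003, 0, 0, 0, -0.1, 0.035], [0.003, -0.001, 0, 0, 0, 0, 0.035]],
])

```text
t: 31.9
tool_pos: [0.6524, 0.1784, 0.0359]
tool_rot: [1.175, 1.229, -1.168]
contact_force: [-6.7, -2.2, 12.3]
opening: 0.0485
```

```bash
python3 go.py .6528 .1779 .0358 2.6
```

```text
t 31.9 pos [0.6524 0.1784 0.0359] open 0.0485 F [-6.7 -2.2 12.3]
shift_now [0.0001 0.0004 0.0005] shift_after_turn [0.0001 0.0004 0.0005] turn [ 0.28 -0.03 -0.34]
```

Down. Release, rise high, and draw back clear of the cameras' view.

Call:
arm_command([
  [[0.001, 0, 0, 0, 0, 0, 0.035], [0, 0, 0, 0, 0, 0, 0.055], [0, 0, 0, 0, 0, 0, 0.065], [0, 0, 0, 0, 0, 0, 0.085], [0, 0, 0, 0, 0, 0, 0.085], [0, 0, 0, 0, 0, 0, 0.085], [-0.02, 0, 0, 0, 0, 0, 0.085], [-0.03, 0, 0, 0, 0, 0, 0.085], [-0.04, 0, 0, 0, 0, 0, 0.085], [-0.04, 0, 0, 0, 0, 0, 0.085], [-0.03, 0, 0, 0, 0, 0, 0.085], [0, -0.03, 0, 0, 0, 0, 0.085], [0, -0.035, 0, 0, 0, 0, 0.085], [0, -0.035, 0, 0, 0, 0, 0.085], [0, -0.035, 0, 0, 0, 0, 0.085], [0, -0.03, 0, 0, 0, 0, 0.085], [0, -0.02, 0, 0, 0, 0, 0.085], [0, 0, 0, 0, 0, 0, 0.085], [0, 0, 0, 0, 0, 0, 0.085]],
])

```text
t: 33.48
tool_pos: [0.4622, 0.1689, 0.2054]
tool_rot: [1.184, 1.221, -1.158]
contact_force: [-0.9, -1.5, 0.7]
opening: 0.0851
```

```bash
python3 - <<'E'
from h import *
o=ctrl.get_obs(); print(o['t'],o['tool_pos'],o['contact_force'])
C=np.array([.6585,.052]); a=np.radians(2.6); X=np.array([np.cos(a),np.sin(a)]); Y=np.array([-np.sin(a),np.cos(a)])
for n in('scene','top'):
    T=shot(n,n+'1.png')
    for t in 'bdca':
        for d in mark_of(n,f'flask_{t}_center')[:3]:
            P=w(T,d['at']); print(n,t,round(d['conf'],2),P.round(3),'tray',((P[:2]-C)@X).round(3),((P[:2]-C)@Y).round(3))
E
```

```text
33.4833 [0.46222738 0.16886788 0.20539086] [-0.88191266 -1.48588806  0.70360757]
scene b 0.84 [0.656 0.172 0.045] tray 0.002 0.12
scene d 0.95 [0.657 0.091 0.043] tray 0.0 0.039
scene c 0.69 [0.661 0.01  0.043] tray 0.001 -0.042
scene c 0.35 [ 0.666 -0.072  0.036] tray 0.002 -0.124
scene a 0.9 [ 0.508 -0.188  0.032] tray -0.162 -0.233
scene a 0.82 [ 0.339 -0.165  0.03 ] tray -0.329 -0.202
scene a 0.65 [ 0.45   0.044 -0.002] tray -0.209 0.001
top b 0.87 [0.653 0.173 0.043] tray -0.0 0.122
top c 0.89 [0.661 0.01  0.042] tray 0.001 -0.042
top c 0.59 [ 0.447 -0.088  0.017] tray -0.217 -0.13
top a 0.93 [ 0.663 -0.076  0.038] tray -0.001 -0.128
top a 0.91 [ 0.512 -0.185  0.033] tray -0.157 -0.23
top a 0.66 [ 0.337 -0.17   0.032] tray -0.331 -0.207
```

View pics/scene1.png

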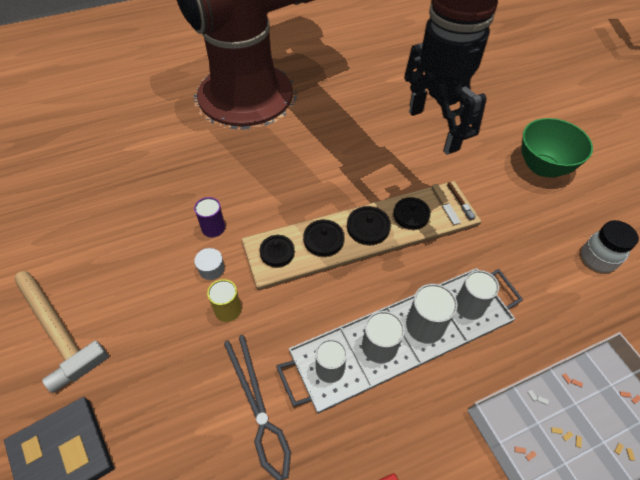

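View pics/top1.png

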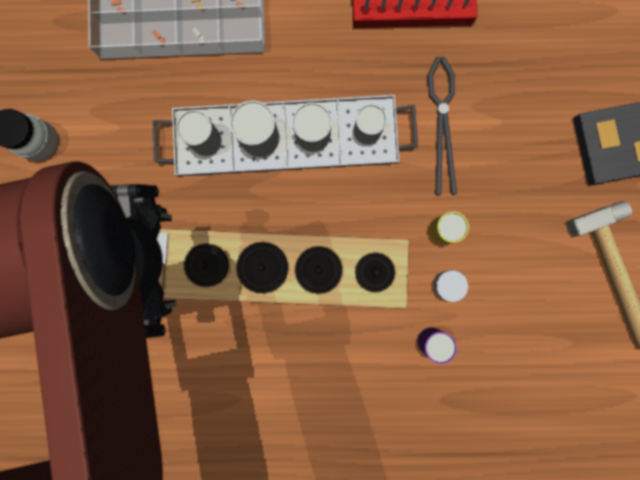

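In both views all four flasks stand upright in order b, d, c, a. In the scene view they are at (477,293), (432,313), (382,336) and (331,360). The bases are still on the board, the look-alikes are untouched and the gripper is clear. Handing in.

```bash
python3 -c "
from station import finish_job
print(finish_job())"
```

```text
the job is handed in; nothing more can be done
None
```

All four flasks now stand upright on the kiln tray, one per bay, in their original left-to-right order: b, d, c, a. I lifted each straight off its base with the fingers fore and aft and set it down at low force. I handed the job in at about 33.5 s on the robot's clock; `finish_job` gives no verdict.

- **Positions:** The last network readings put a, b, c and d within about 6 mm of their bay centres along the tray and 2 mm across it. The heights match flasks standing on the floor.
- **Rest of the scene:** The bases are still on the board, the purple and yellow look-alikes were not touched, and the gripper is open, well above and clear of everything.
- **Checks that disagreed:**
  - The scene camera listed only the look-alikes and a false hit on the board as flask a, and labelled the real one c at 0.35 confidence. The top camera found it at 0.93.
  - The top camera missed flask d and also took an empty base for c at 0.59. The scene camera found d at 0.95.
  - The pictures settled all of these.
- **Touch-downs:** Flask a's took several tries and c's three, because very small downward moves hardly moved the arm. The force on the tool during touch-down read at most about 36 N.

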